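Move the sample pot and press its label holder home

ROBOT

A 6-joint arm with a two-finger parallel gripper is mounted at the origin on the work surface. World frame = base frame: x ahead of the robot, y to its left, z up, the work surface at z = 0. Lengths are in m, angles in rad, forces in N, time in s.
With the tool pointing down it reaches from about 0.35 to 0.875 m from the base axis. Payload 15.5 kg.
Tool frame: the origin (TCP) lies midway between the tips of the shut fingers; the grasp point (between the pads) lies 19 mm behind it (ctrl.grasp_offset is the distance from the TCP to the grasp point, in m); z points along the fingers, y is the direction in which the jaws open and shut (so a half turn about z gives the same grasp; the last joint's range is limited). The gripper opens to 85 mm and grips with 20 to 120 N. Pads are 22 mm wide; open, the fingers measure 114 mm over their backs; the gripper's body (76 mm by 85 mm) begins 54 mm behind the grasp point. The pads swing forward as they close: fully open they stand 13 mm farther back than shut.
Start: joints at [-1.319, 0.494, 1.345, -0, 1.302, -0.096], TCP at [0.212, -0.588, 0.231] pointing down, gripper open.
Joint ranges: [-2.91, 2.91], [-0.82, 2.16], [0.22, 2.67], [-1.22, 4.37], [0.12, 2.79], [-3.08, 3.08]. Speed limits (rad/s): [1.89, 1.89, 2.57, 3.01, 3.01, 3.01].

INTERFACE

Orientations are given as a unit quaternion [x, y, z, w].
In Python, from station import monitor, cams, job, ctrl gives the robot as it stands.
- The arm moves only by the shell command python3 -m pendant 'ROWS' [FORCE]. ROWS is JSON, a list of rows, each a list of 7 numbers: the shift along the tool's x, y, z in units of 60 mm (1.0 is 60 mm), then the turn, a rotation vector about the tool's x, y, z in units of 10 degrees (1.0 is 10 degrees), then the finger opening in mm, from 0 to 85.4. In form: [[tx, ty, tz, rx, ry, rz, jaw], ...]. A call has 1 to 5 rows; each row is the pose to reach, as a shift and turn from the pose commanded when the call began, along the tool's axes at that moment; what a row does not reach only later rows make up. A row lasts 1/8 s, in which the tool goes at most 62.5 mm and 10.7 degrees, less where a joint would pass 70% of its speed; a pose out of reach is approached as far as the arm can. A call with a gripper value outside its range is refused whole. The fingers move at their own pace and stop on an object; FORCE is the grip in N (left out, the last holds). Time passes only in rows, so rows that repeat a pose let the fingers close. It gives the time, the measured TCP pose, the force and the opening at its end, in the units of the state.
- monitor.state(): the state, without advancing time (a new reading comes with each control period).
- cams.capture(name): name is "scene" or "top" or "wrist"; returns (picture, depth): 480x640x3 uint8, blue, green, red; 480x640 float32, m along the optical axis (not along the pixel's ray), 0 where there is no reading.
- cams.calibration(name): a dict with "camera_matrix" (3x3 intrinsics, pixels), "extrinsics" (4x4, takes a point from world to camera coordinates). Camera axes: x right, y down, z forward; pixel columns grow to the right and rows downward; lengths in m; the calibration is good to about 2 mm. A picture is of the moment at which its call begins: read the wrist's pose just before it. calibration takes no time and is no camera call; for the wrist camera it gives the pose at the moment of the call.
- job.sign_off(): hands the job in, once; it reports no verdict.
Trained networks look in the newest picture that a camera, given by its name, has taken for a name from the list of things; names that differ only in an ending like _2 or _b are one class to them, and where a whole thing is asked for, a point or a joint stands for the part that bears it (a point fixed in the world has none). Each returns a list of dicts, best first, with "p" (0 to 1); they miss things now and then, are a little off and sometimes report something else, mostly with a low value. They report only what shows in the picture. A call takes as long as a camera call.
- cams.spot_in(label, camera): "bbox" ([left, top, width, height] in pixels, round what is visible of it).
The state is a dict: "t": time; "joint_pos": joint angles; "joint_velocities": joint speeds; "effort": joint torques, N m; "position": TCP position; "orientation": TCP orientation; "contact_force": force on the tool from outside, world axes, zero at the start; "moment": the same for the moment, N m; "gripper_width": finger opening in m.
Only numpy, scipy, OpenCV 4.12 (cv2) and the standard library are available. Lean on these libraries where they do the work, as an engineer would, in place of code of your own. Each camera call takes 0.05 s, during which the arm holds its last target.

TASK

Slide the covered pot across the warming station onto the free place, the one with the dark disc, without lifting it, and centre it on the disc. Then take the label holder from its rest, push it upright down behind the lip into the pocket directly behind the pot's new place, and press it fully home against the spring of the bar inside. Finish while still holding it pressed home, so that a colleague could drive the locking screw; do not let go, and leave everything else where it stands.

Things in the scene. Friction and masses are not known exactly. Their poses are not given: they have to be found in the camera images.
- station: fixed flat stainless warming station, 300 deep (x) by 400 wide (y), its flat top 40 above its origin (the centre of its underside). Its x axis points from the robot's side to the far side, y to the left. Two places for a pot, each a thin painted ring 136 across, lie at x -30, y +100 and -100 (within 4). All sizes here and below are in mm. A rail with one label pocket behind each place stands along the far side. May be turned up to 0.2 rad.
- mark_center (a point): centre of the free pot place: a flat dark disc 120 across, flush with the station's top, inside one of the two rings. The pot starts on the other ring. The point is at the level of the station's top.
- pot_mid (a point): covered stainless pot, lid fast on it, 126 across at the lid, 120 across at the foot, 0.4 to 0.9 kg; it stands on the station. This point lies on its axis, 43 above its foot (half-way up). A round black knob 24 across stands on the lid, from 50 to 86 above the foot (7 to 43 above this point).
- label_mid (a point): label holder: a white plate 6 thick (x) by 70 wide (y) by 60 tall with a grey grip block 12 thick (x) by 46 wide (y) by 30 tall on its top edge; 90 tall in all, 60 g, the same from both sides. This point is its centre, 45 above its lower edge; the grip block's centre is 30 above this point. It starts upright in a rest: a slot 8 wide and 25 deep whose floor is 5 above the table and whose walls end 30 above the table. z points up.
- pocket_left (a point): bottom centre of the label pocket behind the left (+y) pot place, at the level of the station's top; x runs across the slot, away from the robot, y along it. The pocket is open at the top: a lip on the robot's side and a wall behind it, 9 apart, 40 tall, both flared outwards above that to a mouth about 19 wide that ends 53 above this point; closed at both ends, 84 long inside. In it lies a sprung bar, whose top is 18 above this point when free and 8 when fully down.
- pocket_right (a point): the same for the pocket behind the right (-y) pot place.
- bar_left (a joint): travel of the sprung bar in the left pocket in m: 0 free (up), 0.010 fully down against its stop. It takes 3 N to start it and 9 N fully down; it springs back when let go.
- bar_right (a joint): the same for the right pocket.
- weight: small brass weight, 26 across, 30 tall, near the robot-side edge of the station's top; a bystander. Origin at the centre of its underside.
- jar: closed jar, 54 across, 75 tall, standing on the table; a bystander. Origin at the centre of its underside.
- beaker: open glass beaker, 68 across, 85 tall, on the table; a bystander. Origin at the centre of its underside.
- bottle: plastic bottle, 64 across, 150 tall, on the table; a bystander. Origin at the centre of its underside.
- bowl: steel bowl, 110 across, 45 tall, on the table; a bystander. Origin at the centre of its underside.
- can: metal can, 60 across, 100 tall, on the table; a bystander. Origin at the centre of its underside.

How it is judged:
On the way, in this order (a step that is already met when the one before it is completed fails the run):
1. the pot has been slid onto the disc (horizontal distance between pot_mid and mark_center below 0.018 m and z of pot_mid in the frame of station below 0.088 m and angle between pot_mid's own z axis and vertical below 0.05 rad), for 0.2 s.
2. the label holder is pressed home in the pocket behind the pot (((horizontal distance between mark_center and pocket_left below 0.16 m and value of joint bar_left above 0.007 m and contact force between label and bar_left above 4 N and horizontal distance between label_mid and pocket_left below 0.012 m and z of label_mid in the frame of pocket_left below 0.058 m and angle between the x axis of label_mid and the x axis of pocket_left, either way round below 0.12 rad) or (horizontal distance between mark_center and pocket_right below 0.16 m and value of joint bar_right above 0.007 m and contact force between label and bar_right above 4 N and horizontal distance between label_mid and pocket_right below 0.012 m and z of label_mid in the frame of pocket_right below 0.058 m and angle between the x axis of label_mid and the x axis of pocket_right, either way round below 0.12 rad)) and contact force between the fingers and label above 2 N), for 0.3 s.
At the end, for the whole second after the job is handed in: Pot upright within 18 mm of the disc's centre; label holder upright in the pocket behind it (within 12 mm of its centre, 0.12 rad), pressing the bar with over 4 N, the bar at least 7 of its 10 mm down, the fingers still on the label holder (all of step 1 and all of step 2); the arm keeps its last pose, push and grip.
It fails at once if the pot is lifted more than 8 mm off the station (z of pot_mid in the frame of station above 0.091 m).
It fails at once if the pot is tipped (angle between pot_mid's own z axis and vertical above 0.25 rad).
It fails at once if a bystander is moved more than 30 mm (distance of any of weight, jar, beaker, bottle, bowl, can from where it was at the start of the episode above 0.03 m).
It also fails if it takes over 61 s, if anything falls off the work surface, if the arm or the gripper's body presses on something with over 40 N, if the wrist force passes 120 N, or if a joint passes its speed limit or range.

## Working session

There is one attempt and no reset: what is moved stays moved. The work goes in short steps, Python scripts to look and compute and a shell command to move; the robot and the scene stay as the last step left them, time stands still between calls to the robot, and variables do not carry over. Pictures are saved under pics/ and viewed, and the job is handed in when it is done.

```bash
ls; mkdir -p pics
python3 - <<'E'
from station import monitor,cams,job,ctrl
import cv2,numpy as np
print(monitor.state()); print(ctrl.grasp_offset)
for n in("scene","top"):
    p,d=cams.capture(n); cv2.imwrite(f"pics/{n}0.png",p); np.save(f"pics/{n}0.npy",d)
    c=cams.calibration(n); print(n,c)
    for l in("pot_mid","label_mid","station","weight","mark_center"):
        try: print(l,cams.spot_in(l,n)[:2])
        except Exception as e: print(l,e)
print(monitor.state()["t"])
E
```

```text
pics
{'t': 0.0, 'joint_pos': array([-1.31949813e+00,  4.94204543e-01,  1.34613461e+00,  2.41893349e-05,
        1.30248721e+00, -9.55023957e-02]), 'joint_velocities': array([ 5.87000469e-04, -7.04122371e-04, -6.81869558e-04, -1.26997484e-03,
        1.00186699e-03, -9.25695892e-05]), 'effort': array([ 3.19455787e-03, -8.82138705e+01, -3.83868492e+01,  5.53915766e-05,
        9.91815235e-03, -3.32519932e-06]), 'position': array([ 0.21235137, -0.58743968,  0.23068579]), 'orientation': array([ 9.85004167e-01,  1.72529448e-01, -3.63784239e-05, -6.15890255e-04]), 'contact_force': array([0.44997078, 0.4176985 , 0.50976066]), 'moment': array([-0.0362062 , -0.00658112,  0.03425242]), 'gripper_width': 0.08540172595861001}
0.0187
scene {'camera_matrix': array([[446.87067275,   0.        , 326.40333783],
       [  0.        , 446.87067275, 238.76294142],
       [  0.        ,   0.        ,   1.        ]]), 'extrinsics': array([[-0.08330776,  0.9963062 , -0.02082724,  0.03229043],
       [ 0.67369005,  0.04090669, -0.73788099, -0.32452112],
       [-0.73430343, -0.07550232, -0.67460942,  1.49544
[... 595 characters left out ...]
rinsics': array([[-0.01344761, -0.99986431, -0.00951475,  0.02842713],
       [-0.99801371,  0.0140072 , -0.06142016,  0.56210807],
       [ 0.0615451 ,  0.00866989, -0.99806665,  1.38685685],
       [ 0.        ,  0.        ,  0.        ,  1.        ]])}
pot_mid [{'bbox': [337.8, 228.9, 47.8, 49.7], 'p': 0.61}]
label_mid [{'bbox': [179.9, 246.0, 28.4, 8.6], 'p': 0.4}, {'bbox': [208.4, 171.6, 22.1, 26.5], 'p': 0.18}]
station [{'bbox': [251.0, 187.8, 152.7, 118.2], 'p': 0.87}]
weight [{'bbox': [181.2, 248.8, 26.8, 6.3], 'p': 0.75}, {'bbox': [316.3, 292.1, 11.4, 7.6], 'p': 0.65}]
mark_center [{'bbox': [267.5, 238.7, 43.4, 43.2], 'p': 0.8}, {'bbox': [251.0, 188.1, 151.1, 120.5], 'p': 0.19}]
0.6
```

View pics/scene0.png

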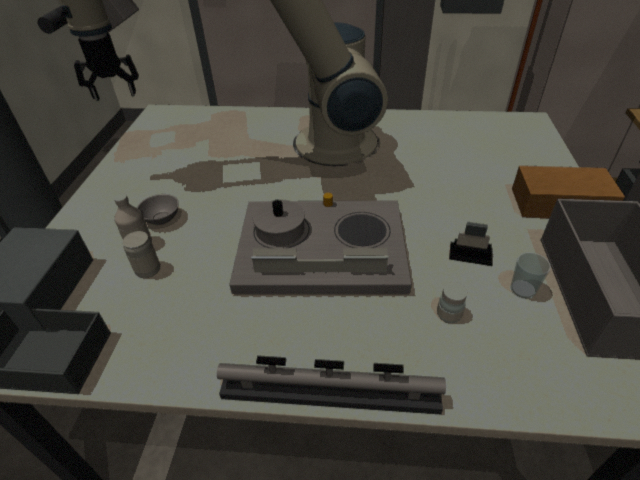

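View pics/top0.png

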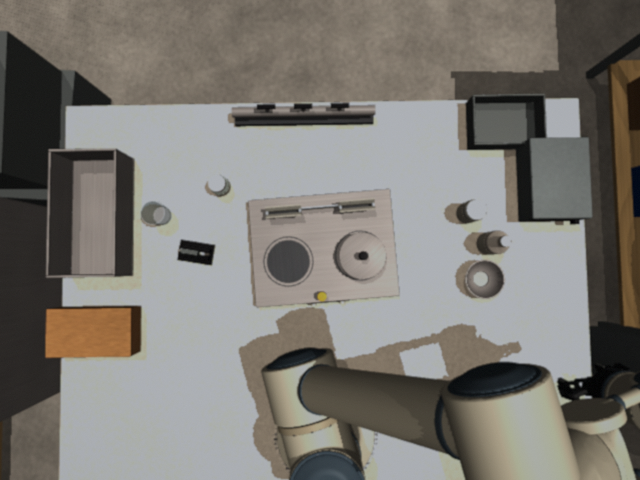

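The scene view, taken from the far side, shows the pot at (280,225), the disc at (362,230) and the label holder at (475,240). The top view shows the disc at (289,261) on the left (+y), the pot at (360,257), the label in its black rest at (196,252), and the weight at (321,296). The pocket behind the disc is at about (282,212).

```bash
cat > h.py <<'E'
import numpy as np,cv2
from station import monitor,cams,job,ctrl
from scipy.spatial.transform import Rotation as R
def cloud(d,cal):
    K,T=cal["camera_matrix"],cal["extrinsics"]
    v,u=np.mgrid[:480,:640]
    P=np.stack([(u-K[0,2])/K[0,0]*d,(v-K[1,2])/K[1,1]*d,d],-1)
    return (P-T[:3,3])@T[:3,:3]
def ray(u,v,cal,z):
    K,T=cal["camera_matrix"],cal["extrinsics"]
    r=T[:3,:3].T@np.array([(u-K[0,2])/K[0,0],(v-K[1,2])/K[1,1],1]); o=-T[:3,:3].T@T[:3,3]
    return o+r*(z-o[2])/r[2]
def proj(p,cal):
    K,T=cal["camera_matrix"],cal["extrinsics"]
    c=T[:3,:3]@np.asarray(p)+T[:3,3]; return (K@c)[:2]/c[2]
E
python3 - <<'E'
from h import *
cal=cams.calibration("top"); d=np.load("pics/top0.npy"); im=cv2.imread("pics/top0.png")
W=cloud(d,cal)
for n,(u,v) in dict(table=(440,330),st=(325,270),disc=(289,261),lid=(345,257),knob=(361,256),label=(196,252),p1=(282,212),w=(321,296)).items(): print(n,W[v,u].round(4))
cv2.imwrite("pics/c1.png",cv2.resize(im[180:310,160:410],None,fx=3.2,fy=3.2,interpolation=cv2.INTER_CUBIC))
# knob, lid, label, rail by height
z=W[...,2]
def rep(n,u0,u1,v0,v1,za,zb):
    m=np.zeros(z.shape,bool); m[v0:v1,u0:u1]=1; m&=(z>za)&(z<zb)
    p=W[m]; print(n,len(p),np.median(p,0).round(4),p.mean(0).round(4),'mn',p.min(0).round(4),'mx',p.max(0).round(4))
    q=p[:,:2].astype(np.float32); print('  rect',cv2.minAreaRect(q))
rep('station',240,410,180,315,.03,.05)
rep('lid',325,395,225,290,.083,.1)
rep('knob',325,395,225,290,.115,.14)
rep('rail',250,390,190,225,.07,.11)
rep('railL',255,305,195,225,.07,.11)
rep('railR',330,385,190,220,.07,.11)
rep('label',170,220,235,270,.085,.12)
rep('label',170,220,235,270,.035,.12)
rep('weight',310,335,285,305,.06,.08)
E
```

```text
table [ 0.2828 -0.3292 -0.0031]
st [ 0.4573 -0.0053  0.0408]
disc [0.4836 0.0945 0.0376]
lid [ 0.492  -0.0592  0.0847]
knob [ 0.4936 -0.0986  0.1274]
label [0.5107 0.34   0.0942]
p1 [0.6191 0.1114 0.0557]
w [0.3879 0.0068 0.0736]
station 12681 [0.5179 0.0221 0.0394] [0.5156 0.0127 0.0394] mn [ 0.3599 -0.21    0.03  ] mx [0.6825 0.2079 0.05  ]
  rect ((0.5172562599182129, -0.0014648586511611938), (0.3084280490875244, 0.40095025300979614), 3.902334690093994)
lid 1537 [ 0.4962 -0.1054  0.0881] [ 0.4964 -0.1059  0.0882] mn [ 0.435 -0.167  0.083] mx [ 0.5589 -0.0453  0.0987]
  rect ((0.49698325991630554, -0.10623987019062042), (0.12125658243894577, 0.1237102672457695), 89.05126190185547)
knob 64 [ 0.4961 -0.1065  0.1249] [ 0.4961 -0.106   0.125 ] mn [ 0.4857 -0.1171  0.1181] mx [ 0.5066 -0.0942  0.1312]
  rect ((0.49653273820877075, -0.10598042607307434), (0.02047213912010193, 0.021926555782556534), 44.16410446166992)
rail 709 [0.6275 0.0088 0.0869] [0.6273 0.0064 0.0857] mn [ 0.602  -0.142   0.0701] mx [0.6503 0.1543 0.1005]
  rect ((0.6261431574821472, 0.006094783544540405), (0.03137551
[... 480 characters left out ...]
407349), 3.4710395336151123)
label 82 [0.5135 0.3586 0.094 ] [0.5134 0.3585 0.0939] mn [0.5054 0.3363 0.0853] mx [0.5221 0.3809 0.1017]
  rect ((0.5133522152900696, 0.35887277126312256), (0.04523872584104538, 0.011982421390712261), 79.94273376464844)
label 114 [0.5114 0.3531 0.0932] [0.5127 0.3543 0.0843] mn [0.5054 0.3253 0.0352] mx [0.5266 0.3996 0.1017]
  rect ((0.5162757635116577, 0.3621203899383545), (0.0743020549416542, 0.020608188584446907), 87.99950408935547)
weight 70 [0.3877 0.0041 0.07  ] [0.3877 0.0043 0.0695] mn [ 0.3766 -0.0068  0.0616] mx [0.3985 0.015  0.077 ]
  rect ((0.38755154609680176, 0.004103081300854683), (0.021699657663702965, 0.021988103166222572), 89.35588073730469)
```

Run:
```python
from h import *
cal=cams.calibration("top"); im=cv2.imread("pics/top0.png")
g=cv2.cvtColor(im,cv2.COLOR_BGR2GRAY)
m=np.zeros_like(g); m[235:290,262:316]=(g[235:290,262:316]<95)*255
n,l,s,c=cv2.connectedComponentsWithStats(m)
i=1+s[1:,4].argmax(); print(s[i],c[i])
cn=max(cv2.findContours((l==i).astype(np.uint8),0,1)[0],key=len); e=cv2.fitEllipse(cn); print(e, ray(*e[0],cal,.04))
```

```text
[ 267  241   42   42 1385] [287.76967509 261.11841155]
((287.7621154785156, 261.12286376953125), (41.02461624145508, 41.187801361083984), 31.05276870727539) [0.4832814  0.09781292 0.04      ]
```

```bash
cat >> h.py <<'E'
def plan(p,yawdeg):
    s=monitor.state(); Rc=R.from_quat(s["orientation"])
    a=np.radians(yawdeg); Rt=R.from_matrix(np.array([[np.cos(a),np.sin(a),0],[np.sin(a),-np.cos(a),0],[0,0,-1]]))
    sh=Rc.inv().apply(np.array(p)-s["position"])/.06
    rv=np.degrees((Rc.inv()*Rt).as_rotvec())/10
    print("shift",sh.round(3),"rot",rv.round(3),"t",round(s["t"],2),"F",s["contact_force"].round(1),"w",round(s["gripper_width"],4),"pos",s["position"].round(4))
E
python3 -c "
from h import *
plan([.4965,-.106,.2],3.7)"
```

```text
shift [ 7.182 -5.942  0.521] rot [-0.     0.     1.617] t 0.6 F [0.5 0.2 1.3] w 0.0857 pos [ 0.2124 -0.5878  0.2313]
```

```bash
python3 -m pendant '[[1.4,-1.2,0,0,0,0.4,85],[2.9,-2.4,0.1,0,0,0.8,85],[4.3,-3.6,0.2,0,0,1.2,85],[5.7,-4.8,0.4,0,0,1.6,85],[7.18,-5.94,0.52,0,0,1.62,50]]'
python3 -c "
from h import *
plan([.4965,-.106,.2],3.7)"
```

```text
t: 1.23
position: [0.3705, -0.3166, 0.2174]
orientation: [1.0, 0.031, 0.0, 0.0]
contact_force: [1.4, -1.0, 0.5]
gripper_width: 0.0692
shift [ 2.315 -3.373  0.289] rot [ 0.003 -0.003 -0.013] t 1.23 F [ 1.4 -1.   0.5] w 0.0692 pos [ 0.3705 -0.3166  0.2174]
```

```bash
python3 -m pendant '[[0.6,-0.85,0.1,0,0,0,50],[1.2,-1.7,0.15,0,0,0,50],[1.75,-2.5,0.2,0,0,0,50],[2.3,-3.35,0.29,0,0,0,50],[2.3,-3.35,0.29,0,0,0,50]]'
python3 - <<'E'
from h import *
plan([.4965,-.106,.2],3.7)
p,d=cams.capture("wrist"); cv2.imwrite("pics/w1.png",p); cal=cams.calibration("wrist"); W=cloud(d,cal)
z=W[...,2]
for a,b in((.08,.1),(.118,.14)):
    m=(z>a)&(z<b)&(abs(W[...,0]-.4965)<.075)&(abs(W[...,1]+.106)<.075); q=W[m]; print(len(q), cv2.minEnclosingCircle(q[:,:2].astype(np.float32)) if len(q) else 0, np.median(q,0))
E
```

```text
t: 1.85
position: [0.4959, -0.1054, 0.1996]
orientation: [0.999, 0.034, 0.0, -0.0]
contact_force: [-0.4, -1.1, -0.0]
gripper_width: 0.0502
shift [ 0.009  0.01  -0.007] rot [-0.003 -0.001  0.025] t 1.85 F [-0.4 -1.1 -0. ] w 0.0502 pos [ 0.4959 -0.1054  0.1996]
22289 ((0.49697303771972656, -0.10673341155052185), 0.06317615509033203) [ 0.50545638 -0.10591309  0.08953651]
1209 ((0.49721771478652954, -0.10656434297561646), 0.012175902724266052) [ 0.49865684 -0.10656221  0.12680069]
```

View pics/w1.png

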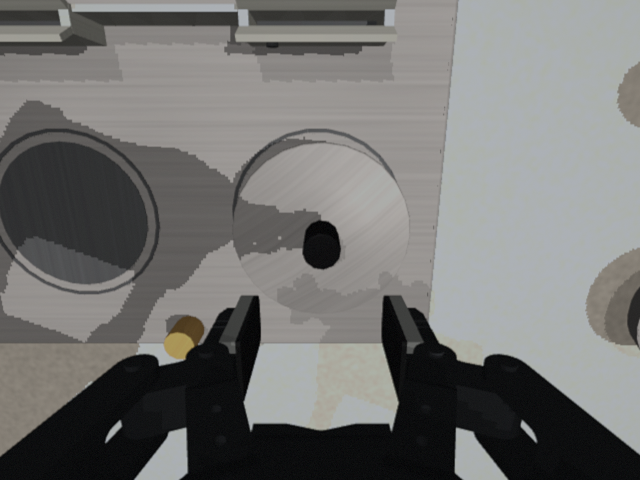

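The wrist view shows the knob at (321,245), midway between the fingers, with the disc and its ring at (75,213). Next I descend and grip the knob.

```bash
python3 -m pendant '[[0.02,0.02,0.8,0,0,0,50],[0.02,0.02,1.5,0,0,0,50],[0.02,0.02,1.65,0,0,0,50],[0.02,0.02,1.65,0,0,0,22],[0.02,0.02,1.65,0,0,0,10]]' 20
python3 -m pendant '[[0,0,0,0,0,0,10],[0,0,0,0,0,0,10],[0,0,0,0,0,0,10]]'
python3 - <<'E'
from h import *
plan([.483,.098,.1],3.7)
p,d=cams.capture("wrist"); cv2.imwrite("pics/w2.png",p)
E
```

```text
t: 2.52
position: [0.4964, -0.1105, 0.1022]
orientation: [0.999, 0.032, 0.001, 0.0]
contact_force: [0.7, -0.5, -4.4]
gripper_width: 0.0233
t: 2.9
position: [0.4965, -0.1105, 0.1021]
orientation: [0.999, 0.032, 0.001, 0.001]
contact_force: [-2.8, -2.2, 10.2]
gripper_width: 0.0232
shift [-1.000e-03 -3.482e+00  3.100e-02] rot [ 0.007 -0.01  -0.002] t 2.9 F [-2.8 -2.2 10.2] w 0.0232 pos [ 0.4965 -0.1105  0.1021]
```

View pics/w2.png

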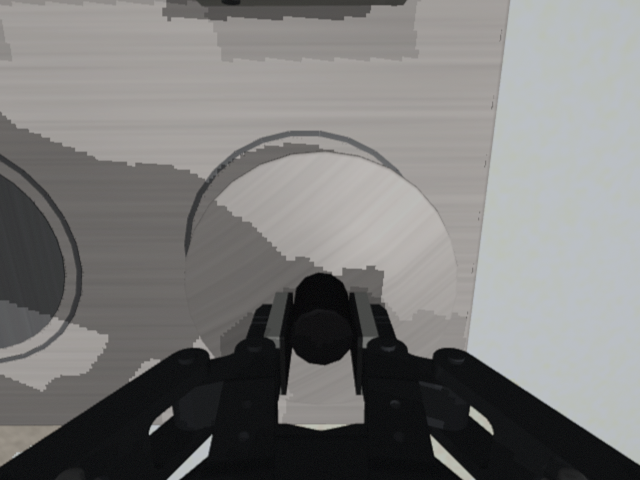

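The fingers are round the knob at (322,320) with a 23 mm opening. Next I slide the pot.

```bash
python3 -m pendant '[[0,-0.2,0,0,0,0,10],[0,-0.5,0,0,0,0,10],[0,-0.85,0,0,0,0,10],[0,-1.2,0,0,0,0,10],[0,-1.55,0,0,0,0,10]]'
python3 -c "
from h import *
plan([.4825,.098,.102],3.7)"
```

```text
t: 3.58
position: [0.4912, -0.0172, 0.1021]
orientation: [0.999, 0.032, 0.002, 0.001]
contact_force: [1.0, -6.8, 6.4]
gripper_width: 0.0229
shift [-2.200e-02 -1.926e+00 -1.000e-03] rot [ 0.009 -0.019 -0.002] t 3.58 F [ 1.  -6.8  6.4] w 0.0229 pos [ 0.4912 -0.0172  0.1021]
```

```bash
python3 -m pendant '[[0,-0.35,0,0,0,0,10],[-0.01,-0.7,0,0,0,0,10],[-0.01,-1.05,0,0,0,0,10],[-0.02,-1.4,0,0,0,0,10],[-0.02,-1.7,0,0,0,0,10]]'
python3 - <<'E'
from h import *
plan([.4825,.098,.102],3.7)
p,d=cams.capture("top"); cv2.imwrite("pics/t2.png",cv2.resize(p[180:310,160:410],None,fx=3.2,fy=3.2,interpolation=cv2.INTER_CUBIC))
p,d=cams.capture("wrist"); cv2.imwrite("pics/w3.png",p)
E
```

```text
t: 4.2
position: [0.4833, 0.0848, 0.1021]
orientation: [0.999, 0.032, 0.001, 0.0]
contact_force: [0.2, -7.3, 8.2]
gripper_width: 0.023
shift [ 0.001 -0.221  0.002] rot [ 0.005 -0.017 -0.   ] t 4.2 F [ 0.2 -7.3  8.2] w 0.023 pos [0.4833 0.0848 0.1021]
```

View pics/w3.png

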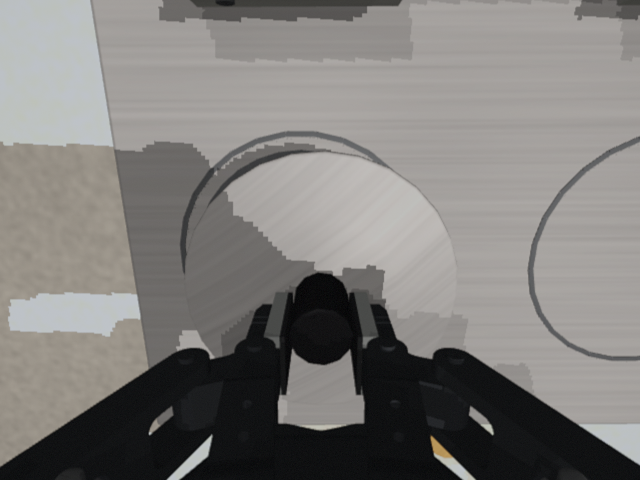

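The pot covers the disc; the ring still shows at upper left (185–380, 130–270), so about 13 mm remain in +y.

```bash
python3 -m pendant '[[0,-0.15,0,0,0,0,10],[0,-0.22,0,0,0,0,10],[0,-0.22,0,0,0,0,10],[0,-0.22,0,0,0,0,10]]'
python3 - <<'E'
from h import *
plan([.4825,.098,.102],3.7)
p,d=cams.capture("top"); cv2.imwrite("pics/t3.png",cv2.resize(p[180:310,160:410],None,fx=3.2,fy=3.2,interpolation=cv2.INTER_CUBIC))
E
```

```text
t: 4.8
position: [0.4825, 0.0979, 0.1021]
orientation: [0.999, 0.032, 0.002, -0.0]
contact_force: [0.7, 1.2, 9.0]
gripper_width: 0.0231
shift [-0.    -0.001  0.002] rot [-0.001 -0.018 -0.002] t 4.8 F [0.7 1.2 9. ] w 0.0231 pos [0.4825 0.0979 0.1021]
```

View pics/t3.png

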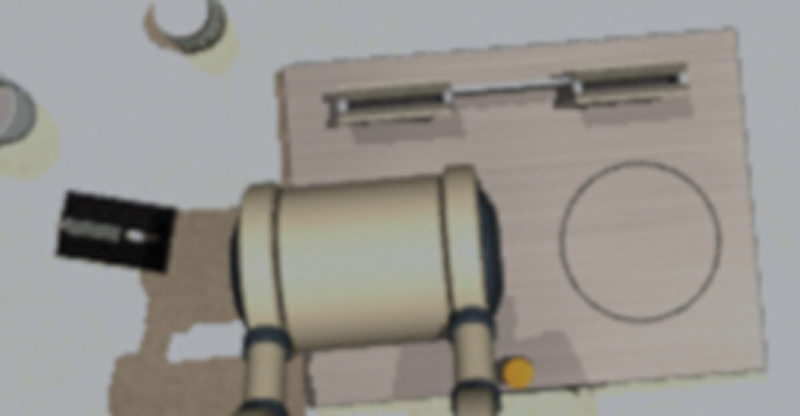

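The arm hides the pot at the disc, with the TCP within a millimetre of the target. The left pocket is at about (395,100) in the crop and the weight is undisturbed at (517,373). I release and rise for a check.

```bash
python3 -m pendant '[[0,0,0,0,0,0,50],[0,0,0,0,0,0,50],[0,0,0,0,0,0,50],[0,0,-0.8,0,0,0,50],[0,0,-1.8,0,0,0,60]]'
python3 -m pendant '[[-0.1,0,-0.4,0,0,0,60],[-0.1,0,-0.4,0,0,0,60]]'
python3 - <<'E'
from h import *
plan([.4825,.098,.102],3.7)
p,d=cams.capture("wrist"); cv2.imwrite("pics/w4.png",p); cal=cams.calibration("wrist"); W=cloud(d,cal); np.save("pics/w4.npy",d)
z=W[...,2]
for a,b in((.08,.1),(.118,.14)):
    m=(z>a)&(z<b)&(abs(W[...,0]-.483)<.075)&(abs(W[...,1]-.098)<.075); q=W[m]; print(len(q), cv2.minEnclosingCircle(q[:,:2].astype(np.float32)) if len(q) else 0, np.median(q,0))
m=(z>.075)&(z<.11)&(W[...,0]>.585); q=W[m]; print(len(q),q.min(0),q.max(0)); print(cal)
E
```

```text
t: 5.48
position: [0.4805, 0.0976, 0.2094]
orientation: [0.999, 0.032, -0.001, 0.0]
contact_force: [0.7, -0.9, -0.9]
gripper_width: 0.0599
t: 5.72
position: [0.476, 0.0974, 0.2346]
orientation: [0.999, 0.032, 0.002, -0.0]
contact_force: [1.2, -0.5, -0.7]
gripper_width: 0.0596
shift [ 0.102 -0.003  2.21 ] rot [-0.    -0.02  -0.003] t 5.72 F [ 1.2 -0.5 -0.7] w 0.0596 pos [0.476  0.0974 0.2346]
18214 ((0.4841327667236328, 0.09885959327220917), 0.06307907402515411) [0.49135994 0.0992241  0.08803929]
920 ((0.48438701033592224, 0.09846218675374985), 0.01205061748623848) [0.485346   0.09872955 0.12534199]
8173 [ 0.60094758 -0.11722513  0.07500187] [0.64419416 0.15597939 0.09466671]
{'camera_matrix': array([[377.26996159,   0.        , 320.71526813],
       [  0.        , 377.26996159, 240.99739998],
       [  0.        ,   0.        ,   1.        ]]), 'extrinsics': array([[ 0.06445659, -0.99792   , -0.0010137 ,  0.06713021],
       [-0.95444763, -0.06194517,  0.29187756,  0.42131587],
       [-0.29133325, -0.01784591, -0.95645515,  0.52253051],
       [ 0.        ,  0.        ,  0.        ,  1.        ]])}
```

View pics/w4.png

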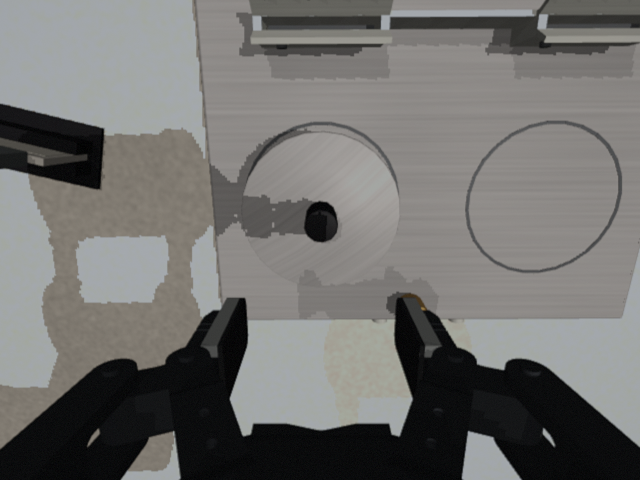

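The pot's lid and knob fit to (0.484, 0.099), about 1 mm from the disc centre at (0.483, 0.098). Next I look straight at the left pocket, on the way to the label.

```bash
python3 -m pendant '[[0.8,0,0,0,0,0,60],[1.7,0,0,0,0,0,60],[1.7,0,0,0,0,0,60],[1.7,0,0,0,0,0,60]]'
python3 - <<'E'
from h import *
p,d=cams.capture("wrist"); cv2.imwrite("pics/w5.png",p); cal=cams.calibration("wrist"); W=cloud(d,cal); np.save("pics/w5.npy",d)
import pickle; pickle.dump(cal,open("pics/w5.pkl","wb"))
plan([.5134,.3585,.2],80)
# in station-aligned frame, profile across slot
a=np.radians(3.8); ex=np.array([np.cos(a),np.sin(a)]); ey=np.array([-np.sin(a),np.cos(a)])
c=np.array([.62,.104]); q=W[...,:2]-c; X=q@ex; Y=q@ey; Z=W[...,2]
for y0 in(-.03,-.015,0,.015,.03):
    r=[]
    for x in np.arange(-.024,.0241,.002):
        m=(abs(Y-y0)<.004)&(abs(X-x)<.001); r.append(int(1000*np.median(Z[m])) if m.any() else -1)
    print(y0,r)
m=(Z>.086)&(abs(X)<.03)&(abs(Y)<.07); print('Y range',np.percentile(Y[m],[0,1,50,99,100]),'X',np.percentile(X[m],[0,1,99,100]))
print(cv2.minAreaRect(W[m][:,:2].astype(np.float32)))
E
```

```text
t: 6.28
position: [0.5762, 0.1038, 0.2312]
orientation: [0.999, 0.032, -0.002, 0.0]
contact_force: [0.0, -0.2, 0.1]
gripper_width: 0.0599
shift [-0.767 -4.303  0.53 ] rot [-0.009  0.012 -7.633] t 6.33 F [-0.7 -0.2 -0.6] w 0.0597 pos [0.576  0.1038 0.2317]
-0.03 [41, -1, -1, -1, -1, 93, 94, 92, 89, 84, 74, 59, 59, 59, -1, 83, 87, 90, 93, 93, 41, 41, 41, 41, 41]
-0.015 [326, 328, -1, -1, -1, 93, 94, 92, 88, 84, 72, 59, 59, 59, -1, 83, 86, 90, 93, 93, 41, 41, 41, 41, 41]
0 [41, -1, -1, -1, -1, 93, 94, 92, 88, 84, 71, 59, 59, 59, -1, 83, 87, 90, 93, 93, 41, 41, 41, 41, 41]
0.015 [326, 327, -1, -1, -1, 93, 94, 91, 88, 85, 71, 59, 59, 59, -1, 82, 86, 90, 94, 93, 41, 41, 41, 41, 41]
0.03 [41, -1, -1, -1, -1, 93, 94, 92, 88, 84, 71, 59, 59, 59, -1, 82, 87, 90, 94, 93, 41, 41, 40, 41, 41]
Y range [-0.05642304 -0.04185285  0.00445936  0.05016566  0.06560447] X [-0.02999951 -0.02981358  0.01492244  0.01568779]
((0.612540602684021, 0.10809561610221863), (0.045685917139053345, 0.1220274567604065), 3.7753801345825195)
```

View pics/w5.png

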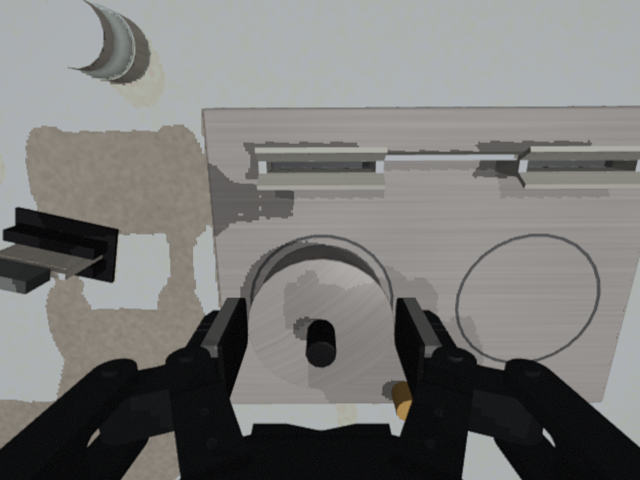

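The left pocket shows at about (320,165), running from x 260 to 383. The label is in its rest at about (55,255). The depth profile puts the slot's centre line through (0.620, 0.104). Now to the label.

```bash
python3 - <<'E'
from h import *
import pickle; cal=pickle.load(open("pics/w5.pkl","rb")); W=cloud(np.load("pics/w5.npy"),cal)
a=np.radians(3.8); ex=np.array([np.cos(a),np.sin(a)]); ey=np.array([-np.sin(a),np.cos(a)])
q=W[...,:2]-[.62,.104]; X=q@ex; Y=q@ey; Z=W[...,2]
for n,m in dict(wall=(Z>.08)&(Z<.1)&(X>.009)&(X<.015)&(abs(Y)<.08), lip=(Z>.08)&(Z<.1)&(X<-.009)&(X>-.015)&(abs(Y)<.08), bar=(Z>.054)&(Z<.063)&(abs(X)<.004)&(abs(Y)<.06)).items():
    print(n,np.percentile(Y[m],[.5,5,95,99.5]).round(4), np.percentile(X[m],[1,50,99]).round(4)); pts=np.c_[Y[m],X[m]]; print(np.polyfit(pts[:,0],pts[:,1],1))
# station edge angle
E
python3 -m pendant '[[-0.15,-0.6,0,0,0,-1,50],[-0.3,-1.4,0,0,0,-2,50],[-0.45,-2.2,0,0,0,-3,50],[-0.6,-3.0,0,0,0,-4,50],[-0.77,-3.7,0,0,0,-5,50]]'
python3 -c "
from h import *
plan([.5134,.3585,.2],80)"
```

```text
wall [-0.0442 -0.0398  0.0464  0.0508] [0.0095 0.0127 0.015 ]
[0.00208286 0.01234572]
lip [-0.0441 -0.0398  0.0463  0.0506] [-0.0145 -0.0114 -0.0092]
[ 0.00052332 -0.01166571]
bar [-0.0387 -0.0349  0.0402  0.0454] [-0.004  -0.      0.0026]
[ 0.01166792 -0.00032677]
t: 6.95
position: [0.5152, 0.3237, 0.2328]
orientation: [0.891, 0.454, -0.0, -0.0]
contact_force: [-0.1, 0.9, 0.3]
gripper_width: 0.0496
shift [ 0.452 -0.365  0.546] rot [-2.000e-03  2.000e-03 -2.598e+00] t 6.95 F [-0.1  0.9  0.3] w 0.0496 pos [0.5152 0.3237 0.2328]
```

```bash
python3 -m pendant '[[0.2,-0.2,0.2,0,0,-1,50],[0.4,-0.3,0.4,0,0,-2,50],[0.45,-0.36,0.54,0,0,-2.6,50],[0.45,-0.36,0.54,0,0,-2.6,50]]'
python3 - <<'E'
from h import *
p,d=cams.capture("wrist"); cv2.imwrite("pics/w6.png",p); cal=cams.calibration("wrist"); W=cloud(d,cal)
Z=W[...,2]; m=(Z>.085)&(Z<.105)&(abs(W[...,0]-.513)<.06)&(abs(W[...,1]-.358)<.06); q=W[m]
print(len(q),q.mean(0),cv2.minAreaRect(q[:,:2].astype(np.float32)),np.median(q[:,2]))
plan([.5134,.3585,.07],80)
E
```

```text
t: 7.45
position: [0.5142, 0.3567, 0.1998]
orientation: [0.768, 0.641, -0.001, -0.0]
contact_force: [-0.2, 0.3, 0.1]
gripper_width: 0.0502
1169 [0.51512949 0.36321522 0.09613195] ((0.5147138237953186, 0.3616417944431305), (0.04595078155398369, 0.011703536845743656), 79.73999786376953) 0.09633406806413812
shift [ 0.028 -0.025  2.173] rot [-0.004  0.004 -0.045] t 7.5 F [ 0.6 -0.3  0. ] w 0.0501 pos [0.5147 0.3566 0.2004]
```

View pics/w6.png

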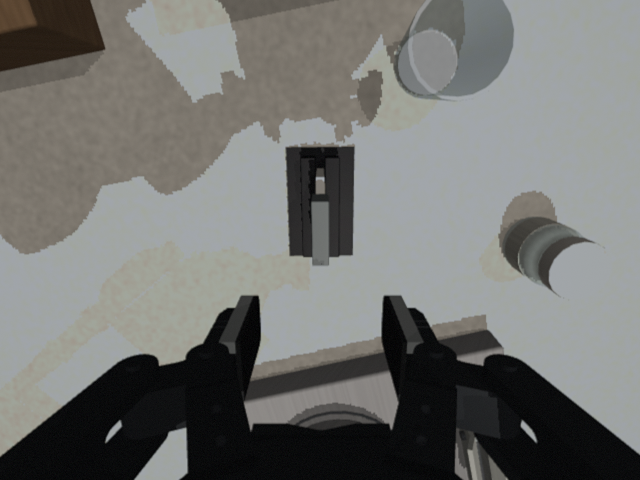

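The label holder's grip block lies at about (320,230), along the image's vertical and central between the jaws. The jar is at (560,250) and the beaker at (455,50), both clear.

```bash
python3 -c "
from h import *
plan([.5147,.3614,.064],79.8)"
```

```text
shift [ 0.08  -0.012  2.273] rot [-0.004  0.004 -0.025] t 7.5 F [ 0.6 -0.3  0. ] w 0.0501 pos [0.5147 0.3566 0.2004]
```

```bash
python3 -m pendant '[[0.08,-0.01,0.8,0,0,0,50],[0.08,-0.01,1.6,0,0,0,50],[0.08,-0.01,2.15,0,0,0,50],[0.08,-0.01,2.27,0,0,0,30],[0.08,-0.01,2.27,0,0,0,20]]' 60
python3 -m pendant '[[0,0,0,0,0,0,10],[0,0,0,0,0,0,5],[0,0,0,0,0,0,5],[0,0,0,0,0,0,5]]'
```

```text
t: 8.12
position: [0.5161, 0.3618, 0.0652]
orientation: [0.768, 0.64, 0.0, 0.0]
contact_force: [0.4, 0.5, -0.1]
gripper_width: 0.02
t: 8.62
position: [0.516, 0.3622, 0.0659]
orientation: [0.768, 0.641, 0.001, 0.0]
contact_force: [-3.6, 0.8, 8.4]
gripper_width: 0.011
```

```bash
python3 -m pendant '[[0,0,-0.3,0,0,0,5],[0,0,-0.8,0,0,0,5],[0,0,-1.6,0,0,0,5],[0,0,-2.3,0,0,0,5],[0,0,-2.3,0,0,0,5]]'
python3 -c "
from h import *
plan([.6200,.1073,.2],93.75)"
```

```text
t: 9.25
position: [0.5176, 0.3628, 0.2075]
orientation: [0.768, 0.641, 0.004, 0.001]
contact_force: [0.0, 0.2, -1.5]
gripper_width: 0.011
shift [-3.884  2.442  0.121] rot [ 0.04  -0.025 -1.409] t 9.25 F [ 0.   0.2 -1.5] w 0.011 pos [0.5176 0.3628 0.2075]
```

```bash
python3 -m pendant '[[-0.6,0.4,0,0,0,-0.3,5],[-1.4,0.9,0,0,0,-0.6,5],[-2.2,1.4,0,0,0,-0.9,5],[-3.0,1.9,0.1,0,0,-1.2,5],[-3.6,2.3,0.12,0,0,-1.41,5]]'
python3 -m pendant '[[-0.3,0.1,0,0,0,0,5],[-0.3,0.1,0,0,0,0,5],[-0.3,0.1,0,0,0,0,5]]'
python3 - <<'E'
from h import *
plan([.6200,.1073,.2],93.75)
p,d=cams.capture("wrist"); cv2.imwrite("pics/w7.png",p); cal=cams.calibration("wrist"); W=cloud(d,cal); np.save("pics/w7.npy",d)
plan([.6200,.1073,.2],93.75)
s=monitor.state(); Rc=R.from_quat(s["orientation"]).as_matrix(); L=(W-s["position"])@Rc  # tool coords
print(proj(s["position"],cal))
m=(abs(L[...,1])<.012)&(abs(L[...,0])<.05)&(L[...,2]>-.02)&(L[...,2]<.075)&(d>0); q=L[m]; print(len(q),q.min(0),q.max(0)); np.save("pics/L.npy",q)
E
```

```text
t: 9.88
position: [0.613, 0.1222, 0.195]
orientation: [0.683, 0.73, -0.0, -0.0]
contact_force: [0.4, 0.9, -0.7]
gripper_width: 0.0113
t: 10.25
position: [0.6194, 0.1081, 0.1952]
orientation: [0.683, 0.73, 0.0, -0.0]
contact_force: [-0.4, 1.2, -0.1]
gripper_width: 0.0109
shift [-0.014  0.009 -0.081] rot [-0.001 -0.002  0.004] t 10.25 F [-0.4  1.2 -0.1] w 0.0109 pos [0.6194 0.1081 0.1952]
shift [-0.017  0.009 -0.08 ] rot [-0.001 -0.001  0.007] t 10.3 F [-0.3  0.  -0.5] w 0.0108 pos [0.6194 0.1083 0.1952]
[320.21972352 311.7063649 ]
1948 [ 0.01088312 -0.01191149 -0.01999662] [0.03407176 0.01199122 0.0609917 ]
```

View pics/w7.png

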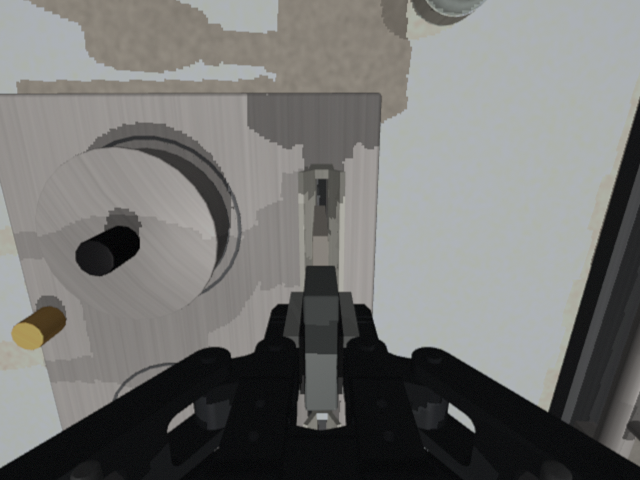

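Run:
```python
import numpy as np
q=np.load("pics/L.npy")
for a in np.arange(-.02,.065,.01):
    m=(q[:,2]>=a)&(q[:,2]<a+.01); r=q[m]
    if len(r): print(round(a,3),len(r),'x',np.percentile(r[:,0],[2,50,98]).round(4),'y',np.percentile(r[:,1],[2,50,98]).round(4))
m=(q[:,2]>.02)&(abs(q[:,1])<.006); r=q[m]; print(np.percentile(r,[1,50,99],axis=0).round(4))
```

```text
-0.02 666 x [0.0112 0.0207 0.022 ] y [-0.0115 -0.0001  0.0115]
-0.01 604 x [0.0112 0.0215 0.0329] y [-0.0112 -0.0001  0.0112]
0.0 364 x [0.0209 0.029  0.0338] y [-0.0035 -0.0005  0.0027]
0.01 82 x [0.0286 0.0336 0.0338] y [-0.0037 -0.0006  0.0025]
0.02 80 x [0.0286 0.0336 0.0339] y [-0.0038 -0.0006  0.0026]
0.03 60 x [0.0333 0.0336 0.0339] y [-0.0031 -0.0004  0.0023]
0.04 47 x [0.0333 0.0336 0.0338] y [-0.0033 -0.0007  0.0024]
0.05 42 x [0.0333 0.0336 0.0338] y [-0.0035 -0.0007  0.0019]
0.06 3 x [0.0333 0.0334 0.0335] y [-0.0029 -0.0008 -0.0002]
[[ 0.0287 -0.0038  0.0201]
 [ 0.0336 -0.0006  0.0359]
 [ 0.0339  0.0026  0.0601]]
```

The label holder sits square in the fingers: offset −1.4 mm along its width, −0.5 mm across, with its lower edge 60 mm below the TCP. The pocket is directly beneath, at about (322,200). I start down.

```bash
python3 -m pendant '[[0,0.017,0.3,0,0,0,5],[0,0.017,0.6,0,0,0,5],[0,0.017,0.8,0,0,0,5],[0,0.017,0.95,0,0,0,5],[0,0.017,0.95,0,0,0,5]]' 80
python3 -c "
from h import *
plan([.6204,.1086,.108],93.75)"
```

```text
t: 10.92
position: [0.6206, 0.1072, 0.1374]
orientation: [0.683, 0.73, -0.0, -0.0]
contact_force: [-0.6, -0.1, -0.7]
gripper_width: 0.011
shift [ 0.024 -0.001  0.489] rot [-0.006 -0.     0.003] t 10.93 F [-0.6 -0.1 -0.7] w 0.011 pos [0.6206 0.1072 0.1374]
```

Nothing has touched so far and the lower edge is in the mouth, so I continue to just above the bar.

```bash
python3 -m pendant '[[0.02,0,0.1,0,0,0,5],[0.02,0,0.2,0,0,0,5],[0.02,0,0.28,0,0,0,5],[0.02,0,0.28,0,0,0,5]]'
python3 -c "
from h import *
plan([.6204,.1086,.108],93.75)"
```

```text
t: 11.42
position: [0.6206, 0.1082, 0.1209]
orientation: [0.683, 0.73, -0.0, -0.0]
contact_force: [-0.7, 0.5, 0.0]
gripper_width: 0.0104
shift [ 0.006 -0.003  0.214] rot [-0.004  0.     0.002] t 11.43 F [-0.7  0.5  0. ] w 0.0104 pos [0.6206 0.1082 0.1209]
```

```bash
python3 -m pendant '[[0,0,0.05,0,0,0,5],[0,0,0.1,0,0,0,5],[0,0,0.14,0,0,0,5],[0,0,0.14,0,0,0,5]]'
python3 -c "
from h import *
plan([.6204,.1086,.108],93.75)"
```

```text
t: 11.92
position: [0.6211, 0.1083, 0.113]
orientation: [0.684, 0.73, 0.0, 0.0]
contact_force: [-0.2, -0.8, 6.1]
gripper_width: 0.0109
shift [ 0.007 -0.011  0.083] rot [0.003 0.    0.001] t 11.93 F [-0.2 -0.8  6.1] w 0.0109 pos [0.6211 0.1083 0.113 ]
```

```bash
python3 -m pendant '[[0,0,0.04,0,0,0,5],[0,0,0.07,0,0,0,5],[0,0,0.1,0,0,0,5],[0,0,0.1,0,0,0,5]]'
python3 -c "
from h import *
plan([.6204,.1086,.108],93.75)"
```

```text
t: 12.42
position: [0.6215, 0.1083, 0.1087]
orientation: [0.683, 0.73, 0.001, 0.001]
contact_force: [-6.8, -0.9, 28.9]
gripper_width: 0.0108
shift [ 0.006 -0.018  0.012] rot [ 0.012 -0.     0.002] t 12.43 F [-6.8 -0.9 28.9] w 0.0108 pos [0.6215 0.1083 0.1087]
```

The bar is at its stop: 29 N vertical, against 9 N of spring. There is a slight side load, so I ease that, let it settle and look.

```bash
python3 -m pendant '[[0,-0.015,-0.01,0,0,0,5],[0,-0.015,-0.01,0,0,0,5],[0,-0.015,-0.01,0,0,0,5],[0,-0.015,-0.01,0,0,0,5]]'
python3 - <<'E'
from h import *
plan([.6204,.1086,.108],93.75)
for n in("wrist","scene"):
    p,d=cams.capture(n); cal=cams.calibration(n); W=cloud(d,cal)
    if n=="scene": p=cv2.resize(p[150:310,220:430],None,fx=3.5,fy=3.5,interpolation=cv2.INTER_CUBIC)
    cv2.imwrite(f"pics/{n}8.png",p)
    if n=="wrist":
        s=monitor.state(); L=(W-s["position"])@R.from_quat(s["orientation"]).as_matrix()
        m=(abs(L[...,1])<.005)&(abs(L[...,0])<.05)&(L[...,2]>-.008)&(L[...,2]<.02)&(d>0)
        for a in(-.008,0,.008):
            k=m&(L[...,2]>=a)&(L[...,2]<a+.008); print(a,k.sum(),np.percentile(L[k],[5,50,95],axis=0).round(4).tolist() if k.any() else 0)
        Z=W[...,2]; 
        for a,b in((.08,.1),(.118,.14)):
            k=(Z>a)&(Z<b)&(abs(W[...,0]-.484)<.07)&(abs(W[...,1]-.098)<.07); q=W[k]; print(len(q),cv2.minEnclosingCircle(q[:,:2].astype(np.float32)) if len(q) else 0)
E
```

```text
t: 12.92
position: [0.621, 0.1083, 0.1089]
orientation: [0.683, 0.73, 0.001, 0.001]
contact_force: [-1.7, -1.4, 19.1]
gripper_width: 0.0103
shift [ 0.006 -0.01   0.014] rot [ 0.016 -0.     0.002] t 12.93 F [-1.7 -1.4 19.1] w 0.0103 pos [0.621  0.1083 0.1089]
-0.008 359 [[0.0213, -0.004, -0.0072], [0.0224, -0.0001, -0.001], [0.0329, 0.0038, -0.0001]]
0 321 [[0.0219, -0.0029, 0.0001], [0.0289, -0.0001, 0.0006], [0.0337, 0.0023, 0.0062]]
0.008 94 [[0.0201, -0.0036, 0.0082], [0.0335, -0.0018, 0.0105], [0.0338, 0.002, 0.0149]]
31193 ((0.4853149354457855, 0.09883146733045578), 0.06315838545560837)
176 ((0.4939941167831421, 0.09760749340057373), 0.007935184985399246)
```

View pics/wrist8.png

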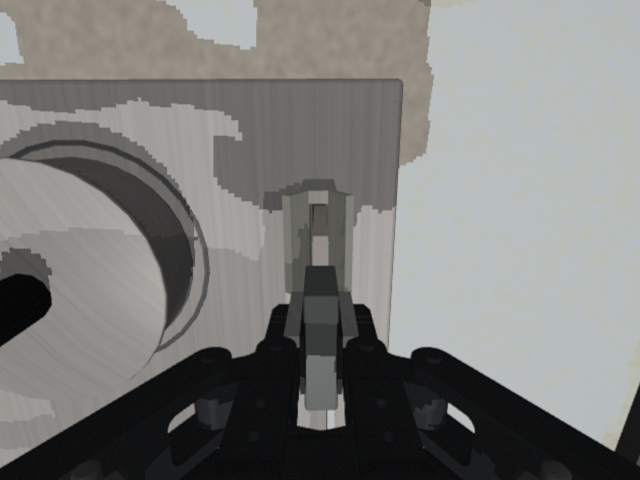

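View pics/scene8.png

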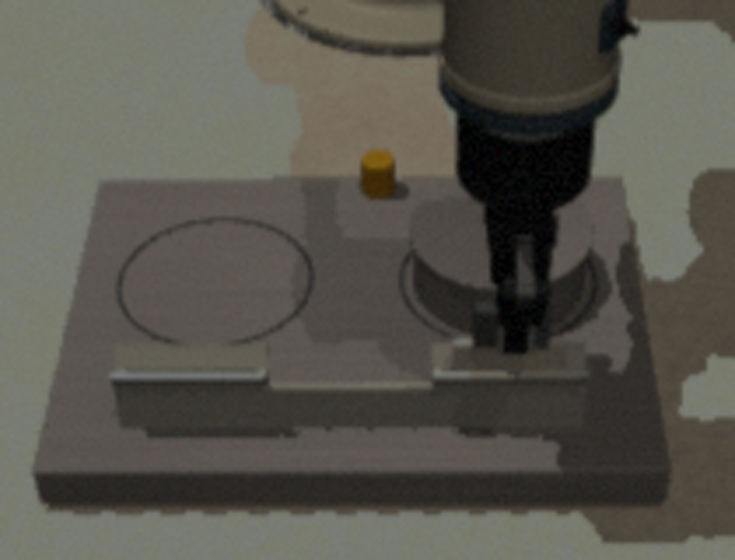

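The wrist view shows the label upright in the pocket at about (320,340), not slipped in the fingers, with the pot still on its disc at left. The scene view shows the holder seated behind the pot and the weight in place. One more hold reading, then I hand in.

```bash
python3 -m pendant '[[0,0,0.005,0,0,0,5],[0,0,0.005,0,0,0,5],[0,0,0.005,0,0,0,5],[0,0,0.005,0,0,0,5]]'
python3 -c "
from h import *
plan([.6204,.1086,.108],93.75); print(job.sign_off())"
```

```text
t: 13.52
position: [0.6211, 0.1083, 0.1088]
orientation: [0.683, 0.73, 0.001, 0.001]
contact_force: [-2.8, 0.1, 22.8]
gripper_width: 0.0104
shift [ 0.006 -0.011  0.014] rot [0.017 0.    0.002] t 13.53 F [-2.8  0.1 22.8] w 0.0104 pos [0.6211 0.1083 0.1088]
the job is handed in; nothing more can be done
None
```

I slid the pot by its knob onto the dark disc without lifting it. I then took the label holder from its rest, pushed it into the left pocket behind the pot, and pressed it home. I handed the job in at 13.5 s, still gripping it; no verdict was reported.

- **Pot:** its centre was at about (0.485, 0.099) against the disc centre at (0.483, 0.098), so 1–2 mm off. A knob fit in the last picture gave x 0.494, but part of the knob was out of the frame, so I disregarded it.
- **Label holder:** it was upright in the pocket, within about 1 mm of centre, and had not slipped in the fingers. Its lower edge was 8–9 mm above the station's top, where 8 mm is fully home.
- **Press:** the vertical force was 23 N. That is well over the 9 N spring, so I take the bar to be at or within about 1 mm of its stop; I had no direct reading of its travel. A side load of about 7 N appeared during pressing and I eased it to about 3 N.
- **Bystanders:** the weight was still in place in the last pictures. I did not re-measure the others, but the arm kept well clear of them.

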